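Restock the stepped chocolate bar display in selling order

ROBOT

A 6-joint arm with a two-finger parallel gripper is mounted at the origin on a cart in front of the work surface, level with it; the furniture and walls round the work are solid. World frame = base frame: x ahead of the robot, y to its left, z up, the work surface at z = 0. Lengths are in m, angles in degrees, forces in N, time in s.
With the tool pointing down it reaches from about 0.3 to 0.75 m from the base axis. Payload 8.5 kg.
Tool frame: the origin (TCP) lies at the very end of the fingers, on their centre line; the grasp point (between the pads) lies env.pinch_z behind it (env.pinch_z is the distance from the TCP to the grasp point, in m); z points along the fingers, y is the line along which they close (so a half turn about z gives the same grasp; the last joint's range is limited). The gripper opens to 85 mm and grips with 20 to 120 N. Pads are 22 mm wide; open, the fingers measure 114 mm over their backs; the gripper's body (76 mm by 85 mm) begins 54 mm behind the grasp point. The pads swing forward as they close: fully open they stand 13 mm farther back than shut.
Start: joints at [63.982, 21.807, 74.336, -0, 83.858, -12.336], TCP at [0.13, 0.534, 0.231] pointing down, gripper open.
Joint ranges: [-178.18, 178.18], [-50.72, 133.34], [12.68, 142.11], [-81.47, 261.47], [9.98, 163.14], [-165.26, 165.26]. Speed limits (degrees/s): [136.94, 136.94, 180, 180, 180, 180].

INTERFACE

Orientations are given as a 3x3 rotation matrix whose columns are the frame's x, y, z axes.
In Python, from rig import telemetry, get_image, env gives the robot as it stands. The module is installed in compiled form; this text tells all that it offers.
- The arm moves only by the tool apply_moves, never from a script. Its argument "series" is a list of rows, each a list of 7 numbers: the shift along the tool's x, y, z in mm, then the turn, a rotation vector about the tool's x, y, z in degrees, then the opening, from 0 (shut) to 1 (fully open). A call has 1 to 12 rows; each row shifts and turns the commanded pose from where the row before left it, along the tool's axes as they then stand; what a row does not reach is not made up. A row lasts 1/8 s, in which the tool goes at most 62.5 mm and 10.7 degrees, less where a joint would pass 70% of its speed; a pose out of reach is approached as far as the arm can. A call with a gripper value outside its range is refused whole. The fingers move at their own pace and stop on an object; "grip_force" is the grip in N (left out, the last holds). Time passes only in rows, so rows that do not move let the fingers close. It gives the time, the measured TCP pose, the force, the opening and the grip force at its end, in the units of the state.
- telemetry.observe(): the state, without advancing time (a new reading comes with each control period).
- get_image(name): name is "scene" or "top" or "wrist"; returns a dict with "frame" (480x640x3 uint8, red, green, blue), "z_map" (480x640 float32, m along the optical axis (not along the pixel's ray), 0 where there is no reading), "vertical_fov" (degrees; the focal length in pixels is half the picture's height over the tangent of half this angle, whatever the lens; pixels are square), "cx", "cy" (the principal point, pixels), "eye" and "attitude" of the camera in the world; the wrist camera has in their place "mount" (4x4, takes a point from camera to tool coordinates, whose origin is the TCP and whose axes are the flange's). Camera axes: x right, y up, looking along -z (the intrinsics and any distortion apply to the point x, -y, -z); pixel columns grow to the right and rows downward; lengths in m; the calibration is good to about 2 mm. A picture is of the moment at which its call begins: read the wrist's pose just before it.
- env.close_job(): hands the job in; it is judged then, once.
The state is a dict: "time_s": time; "q": joint angles; "qvel": joint speeds; "joint_efforts": joint torques, N m; "position": TCP position; "tool_rot": TCP orientation; "ft_force": force on the tool from outside, world axes, zero at the start; "wrist_torque": the same for the moment, N m; "grip_width": finger opening in m; "gripper_force": force on a finger pad.
Only numpy, scipy, OpenCV 4.12 (cv2) and the standard library are available. Lean on these libraries where they do the work, as an engineer would, in place of code of your own. Each camera call takes 0.05 s, during which the arm holds its last target. There are 200 camera calls.

TASK

Restock the stepped wooden display with the four chocolate bars from the aluminium carrier, keeping the order of the row: the bar next to the carrier's handle is to be sold first and goes in the lowest step, the next one in the second step, and so on, so that the bar farthest from the handle ends in the highest step. Stand each bar upright on its long edge, centred and fully down in its groove, lowering it home before letting go; never drop a bar or let it tip over.

Things in the scene. Friction and masses are not known exactly. Their poses are not given: they have to be found in the camera images.
- bar_dark: chocolate bar in a dark brown, nearly black wrapper, 140 long x 64 high x 11 thick, 85 g, standing on its long edge across the row. Origin on one broad face, mid length, mid height (32 above the lower edge); own y along the length, own z level, through the thickness (the bar's middle is at z = 5.5), own x straight down. Starts within 4 of the middle of its holder's length
- bar_blue: chocolate bar in a blue wrapper, 140 long x 64 high x 11 thick, 85 g, standing on its long edge across the row. Origin on one broad face, mid length, mid height (32 above the lower edge); own y along the length, own z level, through the thickness (the bar's middle is at z = 5.5), own x straight down. Starts within 4 of the middle of its holder's length
- bar_green: chocolate bar in a green wrapper, 140 long x 64 high x 11 thick, 85 g, standing on its long edge across the row. Origin on one broad face, mid length, mid height (32 above the lower edge); own y along the length, own z level, through the thickness (the bar's middle is at z = 5.5), own x straight down. Starts within 4 of the middle of its holder's length
- bar_orange: chocolate bar in an orange wrapper, 140 long x 64 high x 11 thick, 85 g, standing on its long edge across the row. Origin on one broad face, mid length, mid height (32 above the lower edge); own y along the length, own z level, through the thickness (the bar's middle is at z = 5.5), own x straight down. Starts within 4 of the middle of its holder's length
- holder_dark: white block fixed in the carrier, the one the dark brown bar starts in (all four are alike). 44 x 120 x 28, origin mid underside, x along the row. Groove along y, 13.5 wide, 20 deep, mouth chamfered 5, floor at z = 8; cut in combs at y = 30 to 60 either side, leaving a 60 wide finger channel between, open down to z = 8
- holder_blue: white block fixed in the carrier, the one the blue bar starts in (all four are alike). 44 x 120 x 28, origin mid underside, x along the row. Groove along y, 13.5 wide, 20 deep, mouth chamfered 5, floor at z = 8; cut in combs at y = 30 to 60 either side, leaving a 60 wide finger channel between, open down to z = 8
- holder_green: white block fixed in the carrier, the one the green bar starts in (all four are alike). 44 x 120 x 28, origin mid underside, x along the row. Groove along y, 13.5 wide, 20 deep, mouth chamfered 5, floor at z = 8; cut in combs at y = 30 to 60 either side, leaving a 60 wide finger channel between, open down to z = 8
- holder_orange: white block fixed in the carrier, the one the orange bar starts in (all four are alike). 44 x 120 x 28, origin mid underside, x along the row. Groove along y, 13.5 wide, 20 deep, mouth chamfered 5, floor at z = 8; cut in combs at y = 30 to 60 either side, leaving a 60 wide finger channel between, open down to z = 8
- carrier: flat aluminium tray, 214 x 164, rim 20 high, fixed, with a dark steel bar handle at one end. Origin mid underside; x runs along the row, away from the handle (handle at x = -137). Holder blocks sit at x = -75 (next to the handle), -25, 25 and 75, at z = 4
- display: light wood stepped block, 206 x 126, fixed; brass rail and two blank tickets at its low end. Origin mid underside; x points to the lowest step, away from the robot. Grooves along y at x = 75 (lowest, floor z = 10), 25 (22), -25 (34), -75 (highest, 46), 13.5 wide, 20 deep (32 on the uphill side), chamfered 5, in combs at y = 30 to 60 either side of a finger channel. Bars overhang; seated they may lean 0.2 rad

How it is judged:
By the outcome, as a careful person would: the job done as asked, in the order asked, and still so for the second after the job is handed in, with the robot touching nothing.
It also fails if it takes over 112 s, if anything falls off the work surface, if the arm or the gripper's body presses on something with over 40 N, if the wrist force passes 120 N, or if a joint passes its speed limit or range.

## Working session

There is one attempt and no reset: what is moved stays moved. The work goes in short steps, Python scripts to look and compute and a tool call to move; the robot and the scene stay as the last step left them, time stands still between calls to the robot, and variables do not carry over. Pictures are saved under pics/ and viewed, at most 14 in all, crops included, and the job is handed in when it is done.

Besides the shell and the picture viewer there is one more tool, called after "Emit:" by a JSON object that holds its "fn" and its "kwargs". apply_moves: Moves the arm, as the interface text tells. Its arguments: {"type":"object","properties":{"series":{"type":"array"},"grip_force":{"type":"number"}},"required":["series"]}

```bash
mkdir -p pics; cat > h.py <<'E'
import numpy as np, cv2
from rig import telemetry, get_image, env
def save(n,im): cv2.imwrite('pics/%s.png'%n, im['frame'][:,:,::-1])
def cam(im):
    f=240/np.tan(np.radians(im['vertical_fov'])/2)
    if 'eye' in im: R,e=np.array(im['attitude']),np.array(im['eye'])
    else:
        s=im['st']; T=np.array(im['mount']); Rt=np.array(s['tool_rot']); R=Rt@T[:3,:3]; e=Rt@T[:3,3]+np.array(s['position'])
    return f,R,e
def ray(im,u,v):
    f,R,e=cam(im); d=np.stack([(np.asarray(u,float)-im['cx'])/f,-(np.asarray(v,float)-im['cy'])/f,-np.ones(np.shape(u))],-1)
    return e,d@R.T
def onz(im,u,v,z):
    e,d=ray(im,u,v); return e+d*((z-e[2])/d[...,2])[...,None]
def cloud(im):
    v,u=np.mgrid[:480,:640]; e,d=ray(im,u,v); return e+d*im['z_map'][...,None]
def grab(n):
    s=telemetry.observe(); im=get_image(n); im['st']=s; return im
E
python3 - <<'E'
from h import *
s=telemetry.observe(); print({k:np.round(v,3).tolist() for k,v in s.items()}); print(env.pinch_z)
for n in ('top','scene','wrist'):
    im=grab(n); save(n,im); print(n,{k:(np.round(v,4).tolist()) for k,v in im.items() if k not in('frame','z_map','st')},(im['z_map']>0).mean())
    np.save(n+'.npy',im,allow_pickle=True)
E
```

```text
{'time_s': 0.0, 'q': [63.982, 21.842, 74.386, -0.001, 83.857, -12.336], 'qvel': [-0.024, 0.056, 0.032, 0.009, 0.067, -0.092], 'joint_efforts': [0.002, -44.848, -23.127, -0.0, 0.005, 0.0], 'position': [0.13, 0.534, 0.231], 'tool_rot': [[-0.972, 0.237, -0.001], [0.237, 0.972, -0.001], [0.0, -0.001, -1.0]], 'ft_force': [0.524, -0.52, 0.443], 'wrist_torque': [0.009, -0.025, 0.026], 'gripper_force': 0.0, 'grip_width': 0.085}
0.0187
top {'vertical_fov': 49.6815, 'cx': 324.8414, 'cy': 241.7102, 'eye': [0.3499, -0.0825, 0.8978], 'attitude': [[0.1169, 0.9714, -0.2065], [-0.9931, 0.1152, -0.0204], [0.004, 0.2074, 0.9782]]} 0.9961360677083333
scene {'vertical_fov': 51.772, 'cx': 316.1444, 'cy': 241.0451, 'eye': [0.1205, -0.476, 0.7196], 'attitude': [[0.7225, 0.5231, -0.4521], [-0.6914, 0.5395, -0.4806], [-0.0075, 0.6598, 0.7514]]} 0.9960286458333333
wrist {'vertical_fov': 64.8193, 'cx': 323.3236, 'cy': 239.5908, 'mount': [[-0.0014, 0.9528, 0.3036, 0.0787], [1.0, 0.0011, 0.0011, -0.0017], [0.0007, 0.3036, -0.9528, -0.1422], [0.0, 0.0, 0.0, 1.0]]} 0.99595703125
```

View pics/top.png

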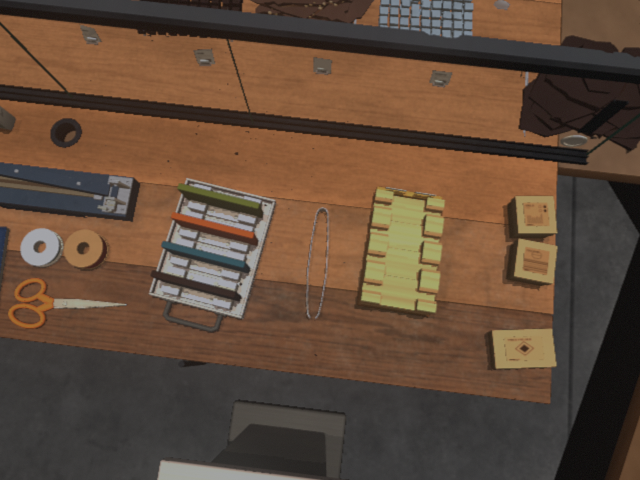

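View pics/scene.png

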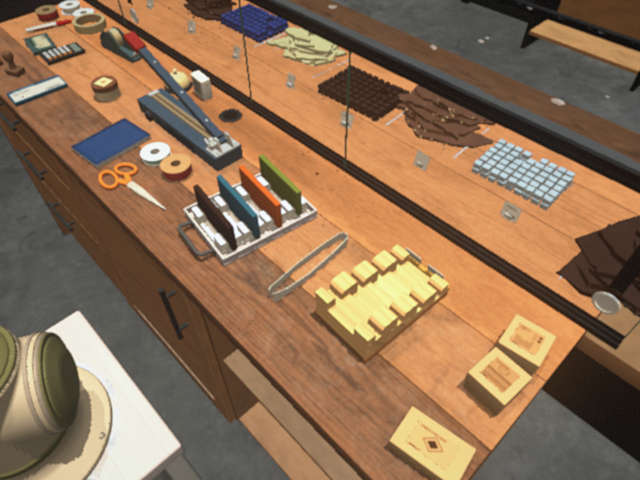

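The pictures show the carrier with its handle nearest the robot, around top pixel (195,318). From the handle the bars run dark (195,287), blue (205,257), orange (213,228), green (220,200). The display is at about (405,250), with its low end and brass rail at the far side.

```bash
cat > m.py <<'E'
from h import *
def bars(im):
    hsv=cv2.cvtColor(im['frame'],cv2.COLOR_RGB2HSV); P=cloud(im)
    H,S,V=[hsv[...,i].astype(int) for i in range(3)]
    reg=(P[...,2]>.04)&(P[...,2]<.1)&(P[...,0]>.2)&(P[...,0]<.62)&(P[...,1]>0.02)&(P[...,1]<.4)
    M={'dark':(V<75),'blue':(H>90)&(H<120)&(S>90),'orange':(H<16)&(S>150)&(V>110),'green':(H>24)&(H<50)&(S>90)}
    out={}
    for k,m in M.items():
        m=(m&reg).astype(np.uint8); n,l,st,_=cv2.connectedComponentsWithStats(m)
        if n<2: continue
        j=1+st[1:,4].argmax(); out[k]=(l==j,P)
    return out
E
python3 - <<'E'
from m import *
np.set_printoptions(precision=4,suppress=True)
for n in ('top','scene'):
    im=np.load(n+'.npy',allow_pickle=True).item()
    for k,(m,P) in bars(im).items():
        p=P[m]; zt=np.percentile(p[:,2],95); t=p[p[:,2]>zt-.004]
        c,sz,a=cv2.minAreaRect((t[:,:2]*1000).astype(np.float32))
        print(n,k,m.sum(),'ztop',zt.round(4),'c',np.round(c,1),'sz',np.round(sz,1),'a',round(a,2))
    P=cloud(im); hsv=cv2.cvtColor(im['frame'],cv2.COLOR_RGB2HSV)
    m=(P[...,2]>.015)&(P[...,2]<.1)&(P[...,0]>.2)&(P[...,0]<.62)&(P[...,1]<-0.05)&(P[...,1]>-.32)&(hsv[...,0]>15)&(hsv[...,0]<35)&(hsv[...,1]>60)
    nn,l,st,_=cv2.connectedComponentsWithStats(m.astype(np.uint8)); j=1+st[1:,4].argmax(); p=P[l==j]
    c,sz,a=cv2.minAreaRect((p[:,:2]*1000).astype(np.float32)); print(n,'disp',st[j],np.round(c,1),np.round(sz,1),round(a,2))
    # heights overhead: obstacles
    q=P[(P[...,2]>.1)&(P[...,0]>.15)&(P[...,0]<.9)&(abs(P[...,1])<.45)]; 
    for x in np.arange(.2,.9,.05):
        w=q[(q[:,0]>x)&(q[:,0]<x+.05)]
        if len(w): print('  obst x%.2f n%d z %.3f-%.3f y %.2f..%.2f'%(x,len(w),w[:,2].min(),w[:,2].max(),w[:,1].min(),w[:,1].max()))
E
```

```text
top dark 1749 ztop 0.0965 c [569.7 363.9] sz [39.1 19.5] a 88.16
top blue 355 ztop 0.0795 c [480.  127.3] sz [134.    7.5] a 82.28
top orange 489 ztop 0.0792 c [529.6 120.9] sz [138.6  10.7] a 81.99
top green 515 ztop 0.0791 c [579.2 119. ] sz [137.2  11.2] a 82.59
top disp [ 360  205   84  109 6401] [ 522.9 -196.9] [120.7 176.8] 87.24
  obst x0.30 n1187 z 0.898-0.898 y -0.08..-0.08
  obst x0.55 n769 z 0.100-0.132 y 0.36..0.45
  obst x0.70 n12234 z 0.103-0.312 y -0.45..0.40
  obst x0.75 n6356 z 0.100-0.309 y -0.45..0.44
  obst x0.80 n1315 z 0.100-0.309 y -0.45..-0.25
  obst x0.85 n91 z 0.100-0.138 y -0.45..-0.39
scene dark 467 ztop 0.0765 c [427.9 130.8] sz [137.8   8.1] a 82.37
scene blue 239 ztop 0.0774 c [478.4 123.4] sz [134.    9.8] a 82.72
scene orange 379 ztop 0.0773 c [528.6 118.3] sz [140.4  12.3] a 82.0
scene green 694 ztop 0.0768 c [578.4 115.6] sz [139.2  11.5] a 82.64
scene disp [ 316  251  129  106 5996] [ 527.6 -199.8] [121.7 189.7] 87.55
  obst x0.55 n324 z 0.100-0.131 y 0.37..0.45
  obst x0.70 n7870 z 0.102-0.308 y -0.42..0.39
  obst x0.75 n2831 z 0.100-0.307 y -0.45..0.44
  obst x0.80 n1225 z 0.100-0.308 y -0.45..0.20
  obst x0.85 n430 z 0.101-0.307 y -0.45..-0.07
```

View pics/wrist.png

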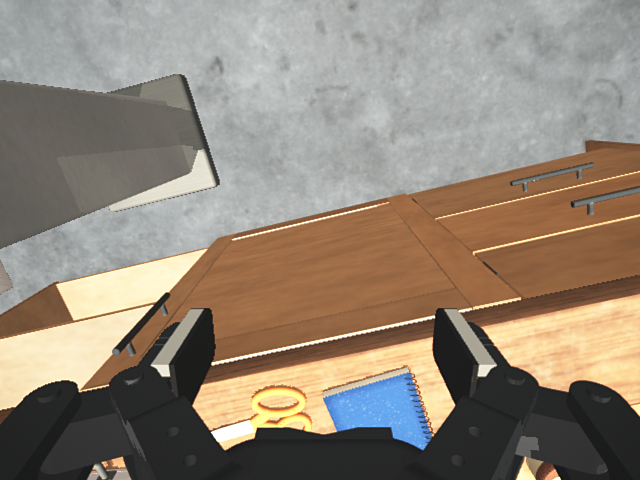

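The wrist view only shows the counter's edge, so nothing useful there yet. All four bar tops measure at z≈0.077 against 0.076 expected. Next I'll fit the display.

```bash
python3 - <<'E'
from m import *
from scipy.optimize import least_squares
np.set_printoptions(precision=1,suppress=True)
for n in ('top','scene'):
    im=np.load(n+'.npy',allow_pickle=True).item(); P=cloud(im)*1000
    tb=P[(P[...,0]>200)&(P[...,0]<650)&(abs(P[...,2])<8)&(abs(P[...,1])<300)]; print(n,'table z',np.median(tb[:,2]),'y',n)
    th=np.radians(-2.5); c=np.array([525,-198.]); ux=np.array([np.cos(th),np.sin(th)]); uy=np.array([-ux[1],ux[0]])
    A=[];B=[]
    for x,z in ((89,30),(50,42),(0,54),(-50,66),(-89,78)):
        for s in(-45,45):
            g=c+ux*x+uy*s; m=(np.abs((P[...,:2]-g)@ux)<24)&(np.abs((P[...,:2]-g)@uy)<21)&(abs(P[...,2]-z-1.5)<4)
            p=P[m]; 
            if len(p)<15: print(x,s,len(p)); continue
            r=cv2.minAreaRect(p[:,:2].astype(np.float32)); print(x,s,len(p),'med',np.median(p,0),'box',np.array(r[0]),np.array(r[1]),round(r[2],1))
            if abs(x)<80: A.append([x,s]);B.append(r[0])
    A=np.array(A,float);B=np.array(B)
    f=lambda q:(np.c_[np.cos(q[2])*A[:,0]-np.sin(q[2])*A[:,1]+q[0],np.sin(q[2])*A[:,0]+np.cos(q[2])*A[:,1]+q[1]]-B).ravel()
    r=least_squares(f,[525,-198,th]); print('pose',r.x[:2],'yaw %.2f'%np.degrees(r.x[2]),'res',r.fun.reshape(-1,2))
    # holders: white tooth tops z~32
    hs=cv2.cvtColor(im['frame'],cv2.COLOR_RGB2HSV)
    m=(hs[...,1]<50)&(hs[...,2]>110)&(P[...,2]>2)&(P[...,2]<45)&(P[...,0]>350)&(P[...,0]<660)&(P[...,1]>0)&(P[...,1]<230)
    p=P[m]; r=cv2.minAreaRect(p[:,:2].astype(np.float32)); print('carrier',m.sum(),np.array(r[0]),np.array(r[1]),r[2])
E
```

```text
top table z 1.0182527205527814 y top
89 -45 168 med [ 623.7 -245.5   30.5] box [ 610.8 -245.8] [30.2 44.3] 87.4
89 45 165 med [ 628.2 -155.6   30.5] box [ 617.9 -155.9] [29.8 38.5] 87.5
50 -45 316 med [ 580.8 -244.    42.6] box [ 574.4 -244.4] [31.1 44.7] 89.0
50 45 313 med [ 585.1 -155.1   42.7] box [ 578.7 -154.1] [30.1 45.2] 85.7
0 -45 345 med [ 530.9 -242.3   54.5] box [ 524.  -241.9] [30.3 46.4] 88.5
0 45 328 med [ 535.3 -152.1   55. ] box [ 527.4 -151.8] [30.  47.2] 87.4
-50 -45 365 med [ 481.  -239.5   66.5] box [ 473.  -239.2] [30.2 47.7] 87.2
-50 45 357 med [ 484.9 -150.1   66.6] box [ 477.  -149.8] [30.1 47.8] 87.8
-89 -45 0
-89 45 0
pose [ 525.7 -196.9] yaw -2.56 res [[-0.7  0.3]
 [-1.  -0.1]
 [-0.3  0.1]
 [ 0.4 -0.1]
 [ 0.8 -0.4]
 [ 0.8  0.1]]
carrier 5618 [505.5 127.3] [164.1 213.5] 82.38069152832031
scene table z 0.027922413768588505 y scene
89 -45 144 med [ 622.6 -251.3   29.7] box [ 610.5 -248.5] [31.3 43.5] 85.8
89 45 128 med [ 627.1 -161.2   29.8] box [ 614.2 -159.2] [31.2 45.2] 88.6
50 -45 279 med [ 579.6 -248.1   41.9] box [ 573.3 -247.1] [30.5 47.6] 86.7
50 45 241 med [ 584.2 -158.2   41.7] box [ 583.9 -157.4] [31.6 33.1] 87.9
0 -45 305 med [ 530.3 -245.7   53.9] box [ 522.8 -244.8] [30.7 47.7] 87.9
0 45 260 med [ 534.4 -155.9   53.9] box [ 527.3 -154.6] [31.1 46.5] 87.3
-50 -45 340 med [ 480.5 -243.2   66. ] box [ 480.2 -242.9] [30.4 32.8] 88.0
-50 45 290 med [ 484.7 -153.3   65.8] box [ 483.7 -152.8] [31.6 34.2] 87.9
-89 -45 0
-89 45 0
pose [ 528.5 -199.9] yaw -3.36 res [[ 2.6 -0.7]
 [-2.8 -0.5]
 [ 3.2 -0.1]
 [ 3.8 -0.4]
 [-4.3  1. ]
 [-2.5  0.7]]
carrier 2618 [489.2 126.2] [167.4 244. ] 82.1431655883789
```

```bash
cat >> h.py <<'E'
def plan(x,y,z,yaw):
    """shift to target TCP (mm) in current tool axes and turn about tool z, for tool y at angle yaw"""
    s=telemetry.observe(); R=np.array(s['tool_rot']); p=np.array(s['position'])*1000
    sh=R.T@(np.array([x,y,z])-p); a=np.degrees(np.arctan2(R[1,1],R[0,1])); t=(-(yaw-a)+180)%360-180
    print('t %.2f p %s yaw %.2f tilt %s q %s'%(s['time_s'],p.round(1),a,R[:2,2].round(4),np.round(s['q'],0))); print('shift',sh.round(1),'turn',round(t,2),'grip',round(s['grip_width']*1000,1),'F',np.round(s['ft_force'],1))
E
python3 -c "
from h import *
plan(505,127,220,-7.6)"
```

```text
t 0.15 p [130.  534.2 230.9] yaw 76.32 tilt [-0.0005 -0.001 ] q [ 64.  22.  74.  -0.  84. -12.]
shift [-460.7 -306.9   11.1] turn 83.92 grip 85.2 F [ 0.1  0.8 -0.3]
```

Emit:
{"fn": "apply_moves", "kwargs": {"series": [[0, 0, 0, 0, 0, 10.5, 0.45], [0, 0, 0, 0, 0, 10.5, 0.45], [0, 0, 0, 0, 0, 10.5, 0.45], [0, 0, 0, 0, 0, 10.5, 0.45], [0, 0, 0, 0, 0, 10.5, 0.45], [0, 0, 0, 0, 0, 10.5, 0.45], [0, 0, 0, 0, 0, 10.5, 0.45], [0, 0, 0, 0, 0, 10.5, 0.45], [-35, 42, 0, 0, 0, 0, 0.45], [-35, 42, 0, 0, 0, 0, 0.45], [-35, 42, 0, 0, 0, 0, 0.45], [-35, 42, 0, 0, 0, 0, 0.45]]}}

```text
time_s: 1.65
position: [0.2787, 0.3718, 0.2312]
tool_rot: [[0.133, 0.991, -0.0], [0.991, -0.133, -0.0], [-0.0, -0.0, -1.0]]
ft_force: [1.1, 1.0, 0.1]
grip_width: 0.0383
gripper_force: 0.0
```

Emit:
{"fn": "apply_moves", "kwargs": {"series": [[-35, 42, 2, 0, 0, 0, 0.45], [-35, 42, 2, 0, 0, 0, 0.45], [-35, 42, 2, 0, 0, 0, 0.45], [-35, 42, 2, 0, 0, 0, 0.45], [-35, 42, 2, 0, 0, 0, 0.45], [-4, 6, 1, 0, 0, 0, 0.45], [0, 0, 0, 0, 0, 0, 0.45], [0, 0, 0, 0, 0, 0, 0.45]]}}

```text
time_s: 2.65
position: [0.4672, 0.1679, 0.2204]
tool_rot: [[0.132, 0.991, -0.0], [0.991, -0.132, 0.0], [0.0, -0.0, -1.0]]
ft_force: [0.8, 0.4, -1.1]
grip_width: 0.0385
gripper_force: 0.0
```

```bash
python3 - <<'E'
from m import *
plan(505,127,220,-7.6)
im=grab('wrist'); save('w1',im); np.save('w1.npy',im,allow_pickle=True)
P=cloud(im)*1000
print('table',np.median(P[...,2][(P[...,2]>-8)&(P[...,2]<5)]))
for k,(m,Q) in bars(im).items():
    p=Q[m]*1000; zt=np.percentile(p[:,2],95); t=p[p[:,2]>zt-4]
    c,sz,a=cv2.minAreaRect(t[:,:2].astype(np.float32))
    print(k,m.sum(),'ztop',zt.round(1),'c',np.round(c,1),'sz',np.round(sz,1),'a',round(a,2))
E
```

```text
t 2.65 p [467.2 167.9 220.4] yaw -7.60 tilt [-0.0002  0.0002] q [ 6. 17. 84.  0. 79. 14.]
shift [-35.5  42.9   0.4] turn 0.0 grip 38.5 F [ 0.8  0.4 -1.1]
table -0.258049292378687
dark 2370 ztop 76.6 c [430.6 134.9] sz [138.7  11.6] a 82.34
blue 2344 ztop 76.6 c [479.4 126.4] sz [139.8  10.9] a 82.33
orange 1676 ztop 76.7 c [530.7 132.6] sz [111.9  11.1] a 82.39
green 4366 ztop 76.5 c [578.7 118. ] sz [138.8  10.9] a 82.42
```

Emit:
{"fn": "apply_moves", "kwargs": {"series": [[-18.7, -16, 20, 0, 0, 0, 0.3], [-18.8, -15.9, 30, 0, 0, 0, 0.3], [0, 0, 40, 0, 0, 0, 0.3], [0, 0, 0, 0, 0, 0, 0.3], [0, 0, 0, 0, 0, 0, 0.3]]}}

```text
time_s: 3.32
position: [0.432, 0.1346, 0.1317]
tool_rot: [[0.133, 0.991, 0.002], [0.991, -0.133, 0.0], [0.0, 0.002, -1.0]]
ft_force: [0.7, -0.1, 0.3]
grip_width: 0.0258
gripper_force: 0.0
```

```bash
python3 -c "
from h import *
plan(430.6,134.9,26,-7.6)"
```

```text
t 3.33 p [432.  134.6 131.7] yaw -7.62 tilt [0.002  0.0001] q [ 2. 18. 98.  0. 63. 10.]
shift [ 1.000e-01 -1.600e+00  1.057e+02] turn -0.02 grip 25.8 F [ 0.7 -0.1  0.3]
```

Emit:
{"fn": "apply_moves", "kwargs": {"series": [[0, -1, 30, 0, 0, 0, 0.3], [0, 0, 35, 0, 0, 0, 0.3], [0, 0, 30, 0, 0, 0, 0.3], [0, 0, 10.5, 0, 0, 0, 0.3], [0, 0, 0, 0, 0, 0, 0.3], [0, 0, 0, 0, 0, 0, 0], [0, 0, 0, 0, 0, 0, 0], [0, 0, 0, 0, 0, 0, 0], [0, 0, 0, 0, 0, 0, 0]], "grip_force": 30}}

```text
time_s: 4.45
position: [0.4312, 0.1343, 0.0261]
tool_rot: [[0.134, 0.991, 0.003], [0.991, -0.134, 0.0], [0.001, 0.003, -1.0]]
ft_force: [-0.1, 0.4, 7.8]
grip_width: 0.0107
gripper_force: 34.6
```

Emit:
{"fn": "apply_moves", "kwargs": {"series": [[0, 0, -15, 0, 0, 0, 0], [0, 0, -40, 0, 0, 0, 0], [0, 0, -50, 0, 0, 0, 0], [-30, 12, -50, 0, 0, 0, 0], [-45, 20, -19, 0, 0, 0, 0], [-45, 22, 0, 0, 0, 0, 0], [-45, 22, 0, 0, 0, 0, 0], [-45, 22, 0, 0, 0, 0, 0], [-45, 22, 0, 0, 0, 0, 0], [-40, 15, 0, 0, 0, 0, 0], [-21, 7, 0, 0, 0, -5.1, 0], [0, 0, 0, 0, 0, 0, 0]]}}

```text
time_s: 5.95
position: [0.5287, -0.1991, 0.1989]
tool_rot: [[0.047, 0.999, -0.0], [0.999, -0.047, -0.0], [-0.0, -0.0, -1.0]]
ft_force: [0.4, 0.3, -1.6]
grip_width: 0.0107
gripper_force: 33.4
```

```bash
python3 - <<'E'
from m import *
np.set_printoptions(precision=1,suppress=True)
plan(530,-198,200,-2.5)
im=grab('wrist'); save('w2',im); np.save('w2.npy',im,allow_pickle=True)
P=cloud(im)*1000
th=np.radians(-2.6); c=np.array([532,-197.]); ux=np.array([np.cos(th),np.sin(th)]); uy=np.array([-ux[1],ux[0]])
for x,z in ((89,30),(50,42),(0,54),(-50,66),(-89,66)):
    for s in(-45,45):
        d=P[...,:2]-c; m=(np.abs(d@ux-x)<24)&(np.abs(d@uy-s)<21)&(abs(P[...,2]-z)<1.5); p=P[m]
        if len(p)<15: print(x,s,len(p)); continue
        r=cv2.minAreaRect(p[:,:2].astype(np.float32)); a=(p[:,:2]-c)@ux; b=(p[:,:2]-c)@uy
        print(x,s,len(p),'z',np.median(p[:,2]),'x',np.percentile(a,[2,50,98]),'y',np.percentile(b,[2,50,98]),'box',np.array(r[1]),round(r[2],1))
E
```

```text
t 5.95 p [ 528.7 -199.1  198.9] yaw -2.71 tilt [-0. -0.] q [-33.  25.  75.  -0.  80. -30.]
shift [ 1.2  1.2 -1.1] turn -0.21 grip 10.7 F [ 0.4  0.3 -1.6]
89 -45 575 z 29.673932280041114 x [ 86.8  95.  108.1] y [-62.4 -46.3 -30.3] box [43.1 36.8] 8.7
89 45 684 z 29.59738617182989 x [ 87.4  95.2 108.1] y [27.3 41.5 56.8] box [32.6 23.4] 85.8
50 -45 1064 z 41.70051796525823 x [37.9 51.7 65.7] y [-61.9 -47.1 -32.8] box [30.4 30.3] 87.5
50 45 1357 z 41.58189107278132 x [38.1 51.9 65.9] y [27.8 42.5 56.8] box [29.4 30.5] 87.4
0 -45 131 z 53.478193935769966 x [13.1 14.7 17.1] y [-62.  -47.2 -32.8] box [29.5  4.8] 85.5
0 45 215 z 53.44635623996818 x [10.1 14.6 17.2] y [28.2 45.4 56.9] box [ 8.1 30.4] 6.8
-50 -45 1218 z 65.62506922001005 x [-61.6 -47.7 -34. ] y [-61.9 -47.1 -32.8] box [30.6 29.7] 88.2
-50 45 1559 z 65.58100677166634 x [-61.6 -47.5 -33.8] y [28.2 43.1 57.1] box [29.3 30.6] 87.3
-89 -45 622 z 65.54577790750687 x [-97.6 -90.8 -83.2] y [-62.  -47.1 -32.6] box [30.6 16.3] 87.2
-89 45 785 z 65.59843814897614 x [-97.5 -90.4 -83.3] y [28.4 43.3 57.2] box [29.4 15.4] 87.4
```

View pics/w2.png

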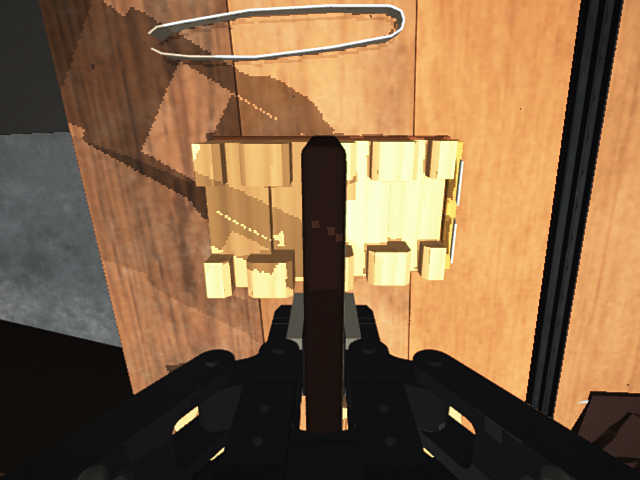

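The wrist view shows the dark bar held level across the middle (column ~325). The display's comb teeth are at rows ~145–295, with the brass rail at column ~455. The tooth heights are right (30/42/66), and they refine the display centre to (533.7, −199.3), yaw −2.6°.

Emit:
{"fn": "apply_moves", "kwargs": {"series": [[0, 30, 10, 0, 0, 0, 0], [0.2, 35, 30, 0, 0, 0, 0], [0, 15, 40, 0, 0, 0, 0], [0, 0, 25, 0, 0, 0, 0], [0, 0, 0, 0, 0, 0, 0], [0, 0, 0, 0, 0, 0, 0]]}}

```text
time_s: 6.75
position: [0.6092, -0.201, 0.0955]
tool_rot: [[0.045, 0.999, 0.002], [0.999, -0.045, -0.001], [-0.001, 0.002, -1.0]]
ft_force: [0.5, 1.0, -0.2]
grip_width: 0.0107
gripper_force: 33.3
```

```bash
python3 -c "
from h import *
plan(608.6,-202.7,26,-2.6)"
```

```text
t 6.75 p [ 609.2 -201.    95.5] yaw -2.58 tilt [ 0.0019 -0.001 ] q [-29.  37.  70.   0.  72. -26.]
shift [-1.6 -0.7 69.5] turn 0.02 grip 10.7 F [ 0.5  1.  -0.2]
```

Lower gently to just above home, watching the force.

Emit:
{"fn": "apply_moves", "kwargs": {"series": [[-1.6, -0.7, 15, 0, 0, 0, 0], [0, 0, 15, 0, 0, 0, 0], [0, 0, 12, 0, 0, 0, 0], [0, 0, 10, 0, 0, 0, 0], [0, 0, 8, 0, 0, 0, 0], [0, 0, 5, 0, 0, 0, 0], [0, 0, 3, 0, 0, 0, 0], [0, 0, 0, 0, 0, 0, 0]]}}

```text
time_s: 7.75
position: [0.6091, -0.2033, 0.0255]
tool_rot: [[0.045, 0.999, 0.003], [0.999, -0.045, -0.001], [-0.001, 0.003, -1.0]]
ft_force: [6.6, -1.9, -1.3]
grip_width: 0.0107
gripper_force: 33.2
```

Emit:
{"fn": "apply_moves", "kwargs": {"series": [[0, 0.5, 0.7, 0, 0, 0, 0], [0, 0, 0, 0, 0, 0, 0]]}}

```text
time_s: 8.0
position: [0.6091, -0.2032, 0.0249]
tool_rot: [[0.045, 0.999, 0.001], [0.999, -0.045, -0.0], [-0.0, 0.001, -1.0]]
ft_force: [6.3, -1.5, -1.1]
grip_width: 0.011
gripper_force: 33.3
```

Emit:
{"fn": "apply_moves", "kwargs": {"series": [[0, 0.3, 0.8, 0, 0, 0, 0], [0, 0, 0, 0, 0, 0, 0]]}}

```text
time_s: 8.25
position: [0.6091, -0.2031, 0.0242]
tool_rot: [[0.045, 0.999, 0.001], [0.999, -0.045, -0.0], [-0.0, 0.001, -1.0]]
ft_force: [5.0, -0.8, 0.1]
grip_width: 0.0105
gripper_force: 33.4
```

Emit:
{"fn": "apply_moves", "kwargs": {"series": [[0, 0.4, 0.8, 0, 0, 0, 0], [0, 0, 0, 0, 0, 0, 0]]}}

```text
time_s: 8.5
position: [0.6091, -0.203, 0.024]
tool_rot: [[0.045, 0.999, -0.0], [0.999, -0.045, -0.0], [-0.0, -0.0, -1.0]]
ft_force: [2.1, 0.2, 4.6]
grip_width: 0.0109
gripper_force: 34.3
```

Emit:
{"fn": "apply_moves", "kwargs": {"series": [[0, 0.3, 0.8, 0, 0, 0, 0], [0, 0, 0, 0, 0, 0, 0]]}}

```text
time_s: 8.75
position: [0.6092, -0.203, 0.024]
tool_rot: [[0.045, 0.999, -0.0], [0.999, -0.045, -0.001], [-0.001, -0.0, -1.0]]
ft_force: [-2.5, 2.1, 12.0]
grip_width: 0.0107
gripper_force: 35.3
```

Emit:
{"fn": "apply_moves", "kwargs": {"series": [[0, 0, 0, 0, 0, 0, 0.22], [0, 0, 0, 0, 0, 0, 0.22], [0, 0, -15, 0, 0, 0, 0.22], [0, 0, -35, 0, 0, 0, 0.22], [0, 0, -45, 0, 0, 0, 0.22], [43, -20, -25, 0, 0, 0, 0.3], [56, -25, 0, 0, 0, 0, 0.3], [56, -25, 0, 0, 0, 0, 0.3], [56, -25, 0, 0, 0, 0, 0.3], [56, -25, 0, 0, 0, 0, 0.3], [56, -24.6, 0, 0, 0, 5, 0.3], [0, 0, 0, 0, 0, 0, 0.3]]}}

```text
time_s: 10.25
position: [0.4779, 0.1292, 0.1437]
tool_rot: [[0.128, 0.992, 0.0], [0.992, -0.128, 0.0], [0.0, 0.0, -1.0]]
ft_force: [0.3, -1.1, 0.9]
grip_width: 0.0258
gripper_force: 0.0
```

```bash
python3 -c "
from m import *
plan(479.4,126.4,26,-7.6)
im=grab('top'); save('t2',im)
for k,(m,P) in bars(im).items(): print(k,m.sum())
cv2.imwrite('pics/t2c.png',cv2.resize(im['frame'][170:340,300:520,::-1],None,fx=3,fy=3))
"
```

```text
t 10.25 p [477.9 129.2 143.7] yaw -7.33 tilt [0.0001 0.0003] q [ 1. 21. 91.  0. 68.  9.]
shift [ -2.7   1.9 117.7] turn 0.27 grip 25.8 F [ 0.3 -1.1  0.9]
dark 376
blue 5
orange 336
green 380
```

View pics/t2c.png

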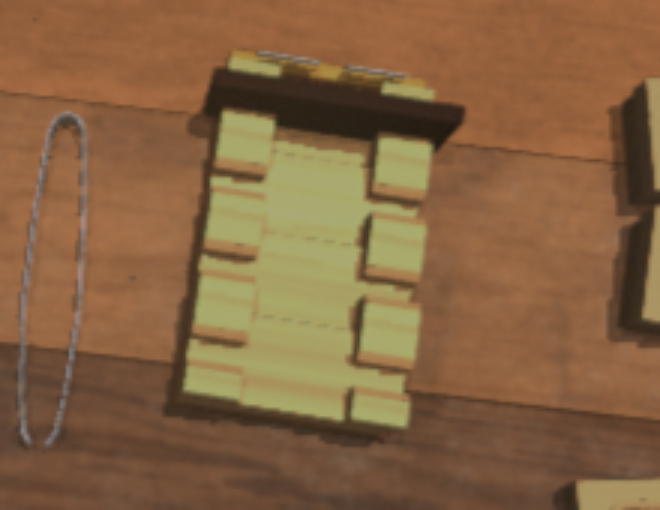

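The crop shows the dark bar standing upright in the lowest groove, from (212,90) to (460,125). I'll measure its centring, then pick up blue.

Emit:
{"fn": "apply_moves", "kwargs": {"series": [[-2.7, 1.9, 30, 0, 0, 0.3, 0.3], [0, 0, 38, 0, 0, 0, 0.3], [0, 0, 35, 0, 0, 0, 0.3], [0, 0, 14.5, 0, 0, 0, 0.3], [0, 0, 0, 0, 0, 0, 0.3], [0, 0, 0, 0, 0, 0, 0.3]]}}

```text
time_s: 11.05
position: [0.482, 0.123, 0.0263]
tool_rot: [[0.137, 0.991, 0.002], [0.991, -0.137, -0.0], [0.0, 0.002, -1.0]]
ft_force: [-0.2, 0.2, 0.5]
grip_width: 0.0255
gripper_force: 0.0
```

```bash
cat > chk.py <<'E'
from m import *
D=np.array([533.7,-199.3]);
def chk(names=('top','scene')):
    th=np.radians(-2.6); ux=np.array([np.cos(th),np.sin(th)]); uy=np.array([-ux[1],ux[0]])
    for n in names:
        im=grab(n); P=cloud(im)*1000; hsv=cv2.cvtColor(im['frame'],cv2.COLOR_RGB2HSV).astype(int); H,S,V=hsv[...,0],hsv[...,1],hsv[...,2]
        for k,x,z,m in (('dark',75,74,V<75),('blue',25,86,(H>90)&(H<120)&(S>90)),('orange',-25,98,(H<16)&(S>150)&(V>110)),('green',-75,110,(H>24)&(H<50)&(S>90))):
            d=P[...,:2]-D; a=d@ux; b=d@uy; q=m&(abs(a-x)<20)&(abs(b)<85)&(abs(P[...,2]-z)<6)
            if q.sum()<40: continue
            zt=np.percentile(P[q][:,2],90); q&=P[...,2]>zt-3
            r=cv2.minAreaRect(np.c_[a[q],b[q]].astype(np.float32)); print(n,k,q.sum(),'ztop %.1f (want %d)'%(zt,z),'x,y %.1f %.1f'%r[0],'want',x,'size',np.round(r[1],1),round(r[2],1))
        tt=(abs(P[...,2]-42)<2.5)&(abs(((P[...,:2]-D)@ux)-50)<13); b=((P[...,:2]-D)@uy)[tt]; b=b[abs(b)<75]; print(n,'tooth y range',np.percentile(b,[2,98]).round(1))
E
python3 -c "
from chk import *
plan(479.4,126.4,26,-7.6)
chk()"
```

```text
t 11.05 p [482.  123.   26.3] yaw -7.89 tilt [ 0.002 -0.   ] q [ 1. 31. 99. -0. 50.  9.]
shift [ 3.  -3.   0.3] turn -0.29 grip 25.5 F [-0.2  0.2  0.5]
top dark 382 ztop 76.3 (want 74) x,y 74.6 1.8 want 75 size [ 11.2 138. ] 0.2
top tooth y range [-56.9  60.9]
scene dark 85 ztop 73.5 (want 74) x,y 70.3 -2.2 want 75 size [135.3   6. ] 89.8
scene tooth y range [-60.6  58.1]
```

Dark is centred and down. Correct the 3 mm offset here, then grip blue.

Emit:
{"fn": "apply_moves", "kwargs": {"series": [[3, -2.9, 0.3, 0, 0, -0.3, 0.3], [0, 0, 0, 0, 0, 0, 0.3], [0, 0, 0, 0, 0, 0, 0], [0, 0, 0, 0, 0, 0, 0], [0, 0, 0, 0, 0, 0, 0], [0, 0, 0, 0, 0, 0, 0]]}}

```text
time_s: 11.9
position: [0.4794, 0.1266, 0.0251]
tool_rot: [[0.132, 0.991, 0.002], [0.991, -0.132, 0.0], [0.0, 0.002, -1.0]]
ft_force: [4.5, 0.8, 1.0]
grip_width: 0.0107
gripper_force: 36.3
```

Emit:
{"fn": "apply_moves", "kwargs": {"series": [[0, 0, -15, 0, 0, 0, 0], [0, 0, -40, 0, 0, 0, 0], [0, 0, -50, 0, 0, 0, 0], [-30, 10, -20, 0, 0, 0, 0], [-50, 20, 0, 0, 0, 0, 0], [-50, 20, 0, 0, 0, 0, 0], [-50, 20, 0, 0, 0, 0, 0], [-50, 20, 0, 0, 0, 0, 0], [-50, 20, 0, 0, 0, 0, 0], [-33.6, 11.8, 0, 0, 0, -5, 0], [0, 0, 0, 0, 0, 0, 0], [0, 0, 0, 0, 0, 0, 0]]}}

```text
time_s: 13.4
position: [0.5573, -0.1993, 0.1494]
tool_rot: [[0.046, 0.999, -0.002], [0.999, -0.046, 0.001], [0.001, -0.002, -1.0]]
ft_force: [-0.6, 1.1, -0.9]
grip_width: 0.0104
gripper_force: 36.2
```

Emit:
{"fn": "apply_moves", "kwargs": {"series": [[0, 0, 20, 0, 0, 0, 0], [0, 0, 20, 0, 0, 0, 0], [0, 0, 0, 0, 0, 0, 0], [0, 0, 0, 0, 0, 0, 0]]}}

```text
time_s: 13.9
position: [0.5583, -0.1998, 0.1108]
tool_rot: [[0.044, 0.999, 0.001], [0.999, -0.044, -0.0], [-0.0, 0.001, -1.0]]
ft_force: [0.1, 0.0, -0.5]
grip_width: 0.0108
gripper_force: 36.2
```

```bash
python3 -c "
from h import *
plan(558.7,-200.4,36,-2.6)"
```

```text
t 13.90 p [ 558.3 -199.8  110.8] yaw -2.55 tilt [ 0.0007 -0.0004] q [-31.  32.  78.   0.  70. -29.]
shift [-0.6  0.4 74.8] turn 0.05 grip 10.8 F [ 0.1  0.  -0.5]
```

Emit:
{"fn": "apply_moves", "kwargs": {"series": [[-0.6, 0.8, 15, 0, 0, 0, 0], [0, 0, 15, 0, 0, 0, 0], [0, 0, 14, 0, 0, 0, 0], [0, 0, 11, 0, 0, 0, 0], [0, 0, 8, 0, 0, 0, 0], [0, 0, 6, 0, 0, 0, 0], [0, 0, 4, 0, 0, 0, 0], [0, 0, 0, 0, 0, 0, 0]]}}

```text
time_s: 14.9
position: [0.5591, -0.201, 0.0366]
tool_rot: [[0.045, 0.999, 0.001], [0.999, -0.045, -0.0], [-0.0, 0.001, -1.0]]
ft_force: [4.3, -1.3, -4.3]
grip_width: 0.011
gripper_force: 35.8
```

Emit:
{"fn": "apply_moves", "kwargs": {"series": [[0, 0, 1, 0, 0, 0, 0], [0, 0, 0, 0, 0, 0, 0]]}}

```text
time_s: 15.15
position: [0.5591, -0.2011, 0.0361]
tool_rot: [[0.045, 0.999, 0.001], [0.999, -0.045, -0.0], [-0.0, 0.001, -1.0]]
ft_force: [5.2, 0.0, -0.7]
grip_width: 0.0107
gripper_force: 36.5
```

Emit:
{"fn": "apply_moves", "kwargs": {"series": [[0, 0, 0.8, 0, 0, 0, 0], [0, 0, 0, 0, 0, 0, 0]]}}

```text
time_s: 15.4
position: [0.5591, -0.2011, 0.0354]
tool_rot: [[0.045, 0.999, 0.001], [0.999, -0.045, -0.0], [-0.0, 0.001, -1.0]]
ft_force: [5.3, 0.3, 2.9]
grip_width: 0.011
gripper_force: 36.8
```

Emit:
{"fn": "apply_moves", "kwargs": {"series": [[0, 0, 0.8, 0, 0, 0, 0], [0, 0, 0, 0, 0, 0, 0]]}}

```text
time_s: 15.65
position: [0.5591, -0.201, 0.0348]
tool_rot: [[0.045, 0.999, 0.001], [0.999, -0.045, -0.001], [-0.001, 0.001, -1.0]]
ft_force: [4.8, 1.0, 4.3]
grip_width: 0.0109
gripper_force: 37.2
```

Emit:
{"fn": "apply_moves", "kwargs": {"series": [[0, 0, 0.8, 0, 0, 0, 0], [0, 0, 0, 0, 0, 0, 0]]}}

```text
time_s: 15.9
position: [0.5592, -0.201, 0.0348]
tool_rot: [[0.045, 0.999, 0.001], [0.999, -0.045, -0.001], [-0.001, 0.001, -1.0]]
ft_force: [2.1, 2.5, 11.6]
grip_width: 0.0109
gripper_force: 38.3
```

Emit:
{"fn": "apply_moves", "kwargs": {"series": [[0, 0, 0, 0, 0, 0, 0.22], [0, 0, 0, 0, 0, 0, 0.22], [0, 0, -15, 0, 0, 0, 0.22], [0, 0, -35, 0, 0, 0, 0.22], [0, 0, -45, 0, 0, 0, 0.22], [40, -4.5, -17, 0, 0, 0, 0.3], [56, -8, 0, 0, 0, 0, 0.3], [56, -8, 0, 0, 0, 0, 0.3], [56, -8, 0, 0, 0, 0, 0.3], [56, -8, 0, 0, 0, 0, 0.3], [56, -8, 0, 0, 0, 5, 0.3], [0, 0, 0, 0, 0, 0, 0.3]]}}

```text
time_s: 17.4
position: [0.5278, 0.1239, 0.1464]
tool_rot: [[0.128, 0.992, 0.0], [0.992, -0.128, 0.0], [0.0, 0.0, -1.0]]
ft_force: [-0.1, -0.7, 0.7]
grip_width: 0.0256
gripper_force: 0.0
```

Emit:
{"fn": "apply_moves", "kwargs": {"series": [[0, 0, 25, 0, 0, 0, 0.3], [0, 0, 0, 0, 0, 0, 0.3], [0, 0, 0, 0, 0, 0, 0.3], [0, 0, 0, 0, 0, 0, 0.3]]}}

```text
time_s: 17.9
position: [0.5292, 0.1203, 0.1214]
tool_rot: [[0.132, 0.991, 0.001], [0.991, -0.132, -0.0], [0.0, 0.001, -1.0]]
ft_force: [-0.4, -0.6, 1.9]
grip_width: 0.0253
gripper_force: 0.0
```

```bash
python3 -c "
from chk import *
plan(529.2,120.9,25.5,-7.6)
chk(['top'])"
```

```text
t 17.90 p [529.2 120.3 121.4] yaw -7.61 tilt [ 0.0014 -0.0001] q [ 0. 27. 85. -0. 67.  8.]
shift [ 0.6 -0.2 95.9] turn -0.01 grip 25.3 F [-0.4 -0.6  1.9]
top dark 404 ztop 76.3 (want 74) x,y 74.6 2.3 want 75 size [137.1  11.4] 89.6
top blue 313 ztop 88.4 (want 86) x,y 24.5 0.8 want 25 size [134.6   8.6] 89.4
top tooth y range [-57.   60.7]
```

Both are seated and upright. Now orange.

Emit:
{"fn": "apply_moves", "kwargs": {"series": [[0.6, -0.2, 30, 0, 0, 0, 0.3], [0, 0, 35, 0, 0, 0, 0.3], [0, 0, 22, 0, 0, 0, 0.3], [0, 0, 8.5, 0, 0, 0, 0.3], [0, 0, 0, 0, 0, 0, 0.3], [0, 0, 0, 0, 0, 0, 0], [0, 0, 0, 0, 0, 0, 0], [0, 0, 0, 0, 0, 0, 0], [0, 0, 0, 0, 0, 0, 0]]}}

```text
time_s: 19.08
position: [0.5294, 0.1213, 0.026]
tool_rot: [[0.132, 0.991, 0.002], [0.991, -0.132, -0.0], [0.0, 0.002, -1.0]]
ft_force: [0.9, -0.8, 7.0]
grip_width: 0.0107
gripper_force: 36.4
```

Emit:
{"fn": "apply_moves", "kwargs": {"series": [[0, 0, -15, 0, 0, 0, 0], [0, 0, -40, 0, 0, 0, 0], [0, 0, -50, 0, 0, 0, 0], [-30, 2, -30, 0, 0, 0, 0], [-50, 4, 0, 0, 0, 0, 0], [-50, 4, 0, 0, 0, 0, 0], [-50, 4, 0, 0, 0, 0, 0], [-50, 4, 0, 0, 0, 0, 0], [-50, 2.2, 0, 0, 0, 0, 0], [-39.3, 2, 0, 0, 0, -5, 0], [0, 0, 0, 0, 0, 0, 0], [0, 0, 0, 0, 0, 0, 0]]}}

```text
time_s: 20.58
position: [0.5082, -0.1974, 0.1601]
tool_rot: [[0.046, 0.999, -0.001], [0.999, -0.046, 0.001], [0.001, -0.001, -1.0]]
ft_force: [0.8, -0.6, -1.4]
grip_width: 0.0107
gripper_force: 35.3
```

Emit:
{"fn": "apply_moves", "kwargs": {"series": [[0, 0, 20, 0, 0, 0, 0], [0, 0, 20, 0, 0, 0, 0], [0, 0, 0, 0, 0, 0, 0], [0, 0, 0, 0, 0, 0, 0]]}}

```text
time_s: 21.08
position: [0.5089, -0.1976, 0.1209]
tool_rot: [[0.044, 0.999, 0.001], [0.999, -0.044, -0.001], [-0.0, 0.001, -1.0]]
ft_force: [0.4, 0.3, -1.2]
grip_width: 0.0106
gripper_force: 35.2
```

```bash
python3 -c "
from h import *
plan(509.2,-198.2,49.5,-2.6)"
```

```text
t 21.07 p [ 508.9 -197.6  120.9] yaw -2.54 tilt [ 0.0009 -0.0005] q [-34.  27.  85.   0.  68. -31.]
shift [-0.6  0.2 71.4] turn 0.06 grip 10.6 F [ 0.4  0.3 -1.2]
```

Emit:
{"fn": "apply_moves", "kwargs": {"series": [[-0.6, 0.3, 15, 0, 0, 0, 0], [0, 0, 15, 0, 0, 0, 0], [0, 0, 14, 0, 0, 0, 0], [0, 0, 11, 0, 0, 0, 0], [0, 0, 8, 0, 0, 0, 0], [0, 0, 5, 0, 0, 0, 0], [0, 0, 3, 0, 0, 0, 0], [0, 0, 0, 0, 0, 0, 0]]}}

```text
time_s: 22.08
position: [0.5092, -0.1989, 0.0488]
tool_rot: [[0.045, 0.999, 0.001], [0.999, -0.045, -0.0], [-0.0, 0.001, -1.0]]
ft_force: [5.2, -1.1, -4.3]
grip_width: 0.011
gripper_force: 34.7
```

Emit:
{"fn": "apply_moves", "kwargs": {"series": [[0, 0, 1, 0, 0, 0, 0], [0, 0, 0, 0, 0, 0, 0]]}}

```text
time_s: 22.32
position: [0.5092, -0.1989, 0.0482]
tool_rot: [[0.045, 0.999, 0.001], [0.999, -0.045, -0.001], [-0.0, 0.001, -1.0]]
ft_force: [5.8, -0.5, -0.8]
grip_width: 0.0108
gripper_force: 35.4
```

Emit:
{"fn": "apply_moves", "kwargs": {"series": [[0, 0, 0.8, 0, 0, 0, 0], [0, 0, 0, 0, 0, 0, 0]]}}

```text
time_s: 22.58
position: [0.5092, -0.1988, 0.0478]
tool_rot: [[0.045, 0.999, 0.001], [0.999, -0.045, -0.001], [-0.001, 0.001, -1.0]]
ft_force: [4.8, 1.4, 5.1]
grip_width: 0.0108
gripper_force: 36.1
```

Emit:
{"fn": "apply_moves", "kwargs": {"series": [[0, 0, 0.8, 0, 0, 0, 0], [0, 0, 0, 0, 0, 0, 0]]}}

```text
time_s: 22.82
position: [0.5092, -0.1987, 0.0477]
tool_rot: [[0.045, 0.999, 0.002], [0.999, -0.045, -0.001], [-0.001, 0.002, -1.0]]
ft_force: [2.4, 3.2, 12.4]
grip_width: 0.0107
gripper_force: 37.3
```

Emit:
{"fn": "apply_moves", "kwargs": {"series": [[0, 0, 0, 0, 0, 0, 0.22], [0, 0, 0, 0, 0, 0, 0.22], [0, 0, -15, 0, 0, 0, 0.22], [0, 0, -35, 0, 0, 0, 0.22], [0, 0, -45, 0, 0, 0, 0.22], [39.5, 5, -7, 0, 0, 0, 0.3], [56, 10, 0, 0, 0, 0, 0.3], [56, 10, 0, 0, 0, 0, 0.3], [56, 10, 0, 0, 0, 0, 0.3], [56, 10, 0, 0, 0, 0, 0.3], [56, 10, 0, 0, 0, 5, 0.3], [0, 0, 0, 0, 0, 0, 0.3]]}}

```text
time_s: 24.32
position: [0.578, 0.1213, 0.149]
tool_rot: [[0.128, 0.992, 0.0], [0.992, -0.128, 0.0], [0.0, 0.0, -1.0]]
ft_force: [-0.4, -0.8, -0.1]
grip_width: 0.0257
gripper_force: 0.0
```

Emit:
{"fn": "apply_moves", "kwargs": {"series": [[0, 0, 25, 0, 0, 0, 0.3], [0, 0, 0, 0, 0, 0, 0.3], [0, 0, 0, 0, 0, 0, 0.3], [0, 0, 0, 0, 0, 0, 0.3]]}}

```text
time_s: 24.82
position: [0.5785, 0.1175, 0.1245]
tool_rot: [[0.132, 0.991, 0.001], [0.991, -0.132, -0.0], [0.0, 0.001, -1.0]]
ft_force: [0.7, -0.4, 0.8]
grip_width: 0.0255
gripper_force: 0.0
```

```bash
python3 -c "
from chk import *
plan(578.7,118,25.5,-7.6)
chk(['top'])"
```

```text
t 24.82 p [578.5 117.5 124.5] yaw -7.61 tilt [ 0.0015 -0.0001] q [ 0. 31. 77. -0. 72.  8.]
shift [ 0.5 -0.  99. ] turn -0.01 grip 25.5 F [ 0.7 -0.4  0.8]
top dark 390 ztop 76.5 (want 74) x,y 74.3 1.7 want 75 size [ 11.7 138.1] 0.1
top blue 334 ztop 88.3 (want 86) x,y 23.4 1.1 want 25 size [  8.9 136. ] 0.4
top orange 454 ztop 100.5 (want 98) x,y -25.6 -0.4 want -25 size [ 10.9 138.9] 0.2
top tooth y range [-56.4  60.7]
```

Emit:
{"fn": "apply_moves", "kwargs": {"series": [[0.5, 0, 30, 0, 0, 0, 0.3], [0, 0, 35, 0, 0, 0, 0.3], [0, 0, 25, 0, 0, 0, 0.3], [0, 0, 8.5, 0, 0, 0, 0.3], [0, 0, 0, 0, 0, 0, 0.3], [0, 0, 0, 0, 0, 0, 0], [0, 0, 0, 0, 0, 0, 0], [0, 0, 0, 0, 0, 0, 0], [0, 0, 0, 0, 0, 0, 0]]}}

```text
time_s: 26.0
position: [0.5792, 0.1184, 0.0261]
tool_rot: [[0.132, 0.991, 0.003], [0.991, -0.132, -0.0], [0.0, 0.003, -1.0]]
ft_force: [2.9, 0.1, 6.2]
grip_width: 0.0109
gripper_force: 36.6
```

Emit:
{"fn": "apply_moves", "kwargs": {"series": [[0, 0, -15, 0, 0, 0, 0], [0, 0, -40, 0, 0, 0, 0], [0, 0, -50, 0, 0, 0, 0], [-37, -7, -39, 0, 0, 0, 0], [-50, -12, 0, 0, 0, 0, 0], [-50, -12, 0, 0, 0, 0, 0], [-50, -12, 0, 0, 0, 0, 0], [-50, -12, 0, 0, 0, 0, 0], [-50, -12.3, 0, 0, 0, 0, 0], [-40.3, -10, 0, 0, 0, -5, 0], [0, 0, 0, 0, 0, 0, 0], [0, 0, 0, 0, 0, 0, 0]]}}

```text
time_s: 27.5
position: [0.4582, -0.1951, 0.1688]
tool_rot: [[0.046, 0.999, -0.001], [0.999, -0.046, 0.001], [0.001, -0.001, -1.0]]
ft_force: [0.1, 0.4, -2.3]
grip_width: 0.0106
gripper_force: 35.7
```

Emit:
{"fn": "apply_moves", "kwargs": {"series": [[0, 0, 20, 0, 0, 0, 0], [0, 0, 20, 0, 0, 0, 0], [0, 0, 0, 0, 0, 0, 0], [0, 0, 0, 0, 0, 0, 0]]}}

```text
time_s: 28.0
position: [0.4589, -0.1953, 0.1296]
tool_rot: [[0.044, 0.999, 0.001], [0.999, -0.044, -0.0], [-0.0, 0.001, -1.0]]
ft_force: [0.1, -0.4, -0.7]
grip_width: 0.0107
gripper_force: 35.7
```

```bash
python3 -c "
from h import *
plan(459.3,-195.9,61.5,-2.6)"
```

```text
t 28.00 p [ 458.9 -195.3  129.6] yaw -2.53 tilt [ 0.0007 -0.0004] q [-37.  23.  92.   0.  66. -34.]
shift [-0.6  0.4 68.1] turn 0.07 grip 10.7 F [ 0.1 -0.4 -0.7]
```

Emit:
{"fn": "apply_moves", "kwargs": {"series": [[-0.2, 0.5, 15, 0, 0, 0, 0], [0, 0, 15, 0, 0, 0, 0], [0, 0, 13, 0, 0, 0, 0], [0, 0, 10, 0, 0, 0, 0], [0, 0, 7, 0, 0, 0, 0], [0, 0, 5, 0, 0, 0, 0], [0, 0, 3, 0, 0, 0, 0], [0, 0, 0, 0, 0, 0, 0]]}}

```text
time_s: 29.0
position: [0.459, -0.1961, 0.0609]
tool_rot: [[0.045, 0.999, 0.0], [0.999, -0.045, -0.0], [-0.0, 0.0, -1.0]]
ft_force: [1.7, 0.2, -1.7]
grip_width: 0.0109
gripper_force: 35.5
```

Emit:
{"fn": "apply_moves", "kwargs": {"series": [[0, 0, 1, 0, 0, 0, 0], [0, 0, 0, 0, 0, 0, 0]]}}

```text
time_s: 29.25
position: [0.4591, -0.1961, 0.0601]
tool_rot: [[0.045, 0.999, 0.001], [0.999, -0.045, -0.0], [-0.0, 0.001, -1.0]]
ft_force: [1.1, 0.5, 0.3]
grip_width: 0.0112
gripper_force: 35.7
```

Emit:
{"fn": "apply_moves", "kwargs": {"series": [[0, 0, 0.8, 0, 0, 0, 0], [0, 0, 0, 0, 0, 0, 0]]}}

```text
time_s: 29.5
position: [0.4591, -0.1961, 0.0601]
tool_rot: [[0.045, 0.999, 0.001], [0.999, -0.045, -0.001], [-0.001, 0.001, -1.0]]
ft_force: [-0.7, 0.9, 9.0]
grip_width: 0.0107
gripper_force: 37.1
```

Emit:
{"fn": "apply_moves", "kwargs": {"series": [[0, 0, 0.8, 0, 0, 0, 0], [0, 0, 0, 0, 0, 0, 0]]}}

```text
time_s: 29.75
position: [0.4592, -0.1961, 0.06]
tool_rot: [[0.045, 0.999, 0.002], [0.999, -0.045, -0.001], [-0.001, 0.002, -1.0]]
ft_force: [-2.6, 2.5, 17.3]
grip_width: 0.0106
gripper_force: 38.5
```

Emit:
{"fn": "apply_moves", "kwargs": {"series": [[0, 0, 0, 0, 0, 0, 0.22], [0, 0, 0, 0, 0, 0, 0.22], [0, 0, -15, 0, 0, 0, 0.22], [0, 0, -35, 0, 0, 0, 0.22], [0, 0, -45, 0, 0, 0, 0.22], [20, 20, -50, 0, 0, 0, 0.22], [20, 20, -45, 0, 0, 0, 0.22], [10, 20, 0, 0, 0, 0, 0.22], [0, 0, 0, 0, 0, 0, 0.22], [0, 0, 0, 0, 0, 0, 0.22], [0, 0, 0, 0, 0, 0, 0.22]]}}

```text
time_s: 31.12
position: [0.5204, -0.1491, 0.2479]
tool_rot: [[0.046, 0.999, -0.001], [0.999, -0.046, 0.0], [0.0, -0.001, -1.0]]
ft_force: [0.1, 0.2, 0.8]
grip_width: 0.0187
gripper_force: 0.0
```

```bash
python3 -c "
from chk import *
plan(500,-150,240,-2.6)
chk(['wrist','top'])
save('w3',grab('wrist'))"
```

```text
t 31.12 p [ 520.4 -149.1  247.9] yaw -2.63 tilt [-0.0012  0.0005] q [-29.  20.  74.  -0.  86. -26.]
shift [ -1.8 -20.4   7.9] turn -0.03 grip 18.7 F [0.1 0.2 0.8]
wrist dark 298 ztop 73.4 (want 74) x,y 73.0 0.9 want 75 size [138.    9.8] 89.6
wrist blue 1352 ztop 86.4 (want 86) x,y 23.8 18.4 want 25 size [ 10.7 101.5] 0.1
wrist orange 1917 ztop 98.4 (want 98) x,y -26.2 -2.4 want -25 size [139.5  10.7] 89.7
wrist green 1912 ztop 110.3 (want 110) x,y -75.7 5.8 want -75 size [127.   11.4] 90.0
wrist tooth y range [-59.1  58.3]
top blue 85 ztop 88.6 (want 86) x,y 23.7 -18.9 want 25 size [ 7.7 36.7] 0.5
top green 107 ztop 112.2 (want 110) x,y -75.6 -53.2 want -75 size [10.5 28.5] 0.8
top tooth y range [-53.1  60.9]
```

View pics/w3.png

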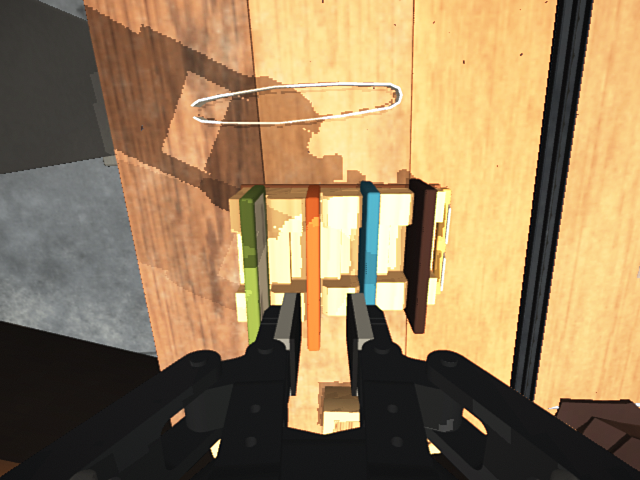

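The view shows all four bars upright in their grooves, from the low end dark (423), blue (370), orange (313), green (252). Bar tops are within 1 mm of the expected seated heights, and lengthwise centring is within about 2 mm. The arm is clear.

```bash
python3 -c "
from rig import env
print(env.close_job())"
```

```text
the job is handed in; nothing more can be done
None
```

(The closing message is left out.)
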